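# Make up the collecting kit and the slide kit

## Robot

A 6-joint arm with a two-finger parallel gripper is mounted at the origin on the work surface. World frame = base frame: x ahead of the robot, y to its left, z up, the work surface at z = 0. Lengths are in m, angles in rad, forces in N, time in s.
With the tool pointing down it reaches from about 0.35 to 0.775 m from the base axis. Payload 7.3 kg.
Tool frame: the origin (TCP) lies midway between the tips of the shut fingers; the grasp point (between the pads) lies 19 mm behind it (robot.grip_depth is the z of the grasp point in the tool frame, in m); z points along the fingers, y is the line along which they close (so a half turn about z gives the same grasp; the last joint's range is limited). The gripper opens to 92 mm and grips with 3 to 60 N. Pads are 19 mm wide; open, the fingers measure 130 mm over their backs; the gripper's body (75 mm by 190 mm) begins 47 mm behind the grasp point.
Start: joints at [0.997, 0.342, 1.524, -0, 1.275, -0.146], TCP at [0.218, 0.478, 0.227] pointing down, gripper open.
Joint ranges: [-2.53, 2.53], [-0.77, 2.02], [0.04, 2.7], [-1, 4.14], [0.28, 2.66], [-3.11, 3.11]. Speed limits (rad/s): [2.57, 2.57, 3.14, 3.14, 3.14, 3.14].

## Interface

Orientations are given as [roll, pitch, yaw] about the fixed x, y, z axes, in that order (R = Rz(yaw) Ry(pitch) Rx(roll)).
In Python, from cell import robot, viewer gives the robot as it stands.
- The arm moves only by the tool step_arm, never from a script. Its argument "increments" is a list of rows, each an object with "delta_pos": the shift along the tool's x, y, z in cm, a list of three; "dr": the turn, a rotation vector about the tool's x, y, z in degrees, a list of three; "fingers": the closure, from -1 (fully open) to 1 (shut), so that 0 is half open. In form: [{"delta_pos": [tx, ty, tz], "dr": [wx, wy, wz], "fingers": fingers}, ...]. A call has exactly 5 rows; each row is the pose to reach, as a shift and turn from the pose commanded when the call began, along the tool's axes at that moment; what a row does not reach only later rows make up. A row lasts 1/8 s, in which the tool goes at most 62.5 mm and 10.7 degrees, less where a joint would pass 70% of its speed; a pose out of reach is approached as far as the arm can. A call with a gripper value outside its range is refused whole. The fingers move at their own pace and stop on an object; "newtons" is the grip in N (left out, the last holds). Time passes only in rows, so rows that repeat a pose let the fingers close, or fill a call up. It gives the time, the measured TCP pose, the force, the opening and the grip force at its end, in the units of the state.
- robot.observe(): the state, without advancing time (a new reading comes with each control period).
- viewer.read_camera(name): name is "scene" or "side" or "wrist"; returns the picture (420x560x3 uint8, red, green, blue); there is no depth.
- viewer.camera_params(name): a dict with "K" (3x3 intrinsics, pixels), "k1" (the pictures are not rectified: a ray, as slopes to the right and down, at radius r is drawn at 1 + k1 r^2 times it, then the intrinsics apply), "T" (4x4, takes a point from camera to world coordinates). Camera axes: x right, y down, z forward; pixel columns grow to the right and rows downward; lengths in m; the calibration is good to about 2 mm. A picture is of the moment at which its call begins: read the wrist's pose just before it. camera_params takes no time and is no camera call; for the wrist camera it gives the pose at the moment of the call.
- robot.hand_in(): hands the job in; it is judged then, once.
The state is a dict: "time": time; "qpos": joint angles; "qvel": joint speeds; "joint_efforts": joint torques, N m; "tool_pos": TCP position; "tool_rot": TCP orientation; "contact_force": force on the tool from outside, world axes, zero at the start; "torque": the same for the moment, N m; "opening": finger opening in m; "grip_force": force on a finger pad.
Only numpy, scipy, OpenCV 4.12 (cv2) and the standard library are available. Lean on these libraries where they do the work, as an engineer would, in place of code of your own. Each camera call takes 0.05 s, during which the arm holds its last target. There are 200 camera calls.

## Task

Make up the two kits on the herbarium bench from the loose stock. In the three-compartment tray, the collecting kit, stand the corked specimen tube in the compartment next to the pull tab, the stand loupe in the middle and the dropping bottle in the compartment farthest from the tab; in the two-compartment tray, the slide kit, put the slide box in the long compartment and the metal-lidded glass jar in the square one. Everything must stand upright, flat on the floor of its compartment, set down rather than dropped; leave the petri dish, the bowl of seeds and the wooden stamp where they are.

Things in the scene. Friction and masses are not known exactly. Their poses are not given: they have to be found in the camera images.
- tray_three: Grey plastic tray fixed to the bench, 220 x 76 mm, rim 12 mm above the bench, floor 4 mm thick, all walls 4 mm, divided along its length into three square compartments 68 x 68 mm inside. A flat pull tab (22 mm long, 30 mm wide, with a black dot) sticks out of its +x end. Origin: centre of the tray's underside (tab not counted); x along the length towards the tab, z up. Compartment centres at x = +72 mm (next to the tab), 0 and -72 mm, all at y = 0.
- tray_two: Grey plastic tray without a tab, fixed to the bench, 194 x 76 mm, rim 12 mm above the bench, floor 4 mm thick, all walls 4 mm, divided into one long compartment 114 x 68 mm inside and one square compartment 68 x 68 mm inside. Origin: centre of its underside; x along the length towards the square compartment, z up. The long compartment's centre is at x = -36 mm, the square one's at x = +59 mm, both at y = 0.
- tube_mid (a point): Corked specimen tube: clear straight-sided tube 32 mm in diameter with brown contents and a cork 27 mm wide on top, 92 mm tall in all, loose, standing. The tube itself is 78 mm tall. The point is on its axis, half-way up (46 mm above its foot). Its z axis points up while it stands upright.
- loupe_mid (a point): Stand loupe: a cylinder 38 mm in diameter and 52 mm tall, clear lower part, black upper part with a metal band and a round lens on top, loose, standing. The point is on its axis, half-way up (26 mm above its foot). Its z axis points up while it stands upright.
- dropper_mid (a point): Dropping bottle: amber glass body 34 mm in diameter and 50 mm tall, above it a narrower black collar (20 mm wide) and a thin rubber bulb, 78 mm tall in all, loose, standing. Grasp it by the glass body. The point is on its axis, half-way up (39 mm above its foot). Its z axis points up while it stands upright.
- slidebox_mid (a point): Slide box: white rectangular box with a paper label on top, 80 mm long (its x axis), 30 mm wide (its y axis), 40 mm tall, loose, lying flat on its base. The point is its centre, 20 mm above its base. Its z axis points up while it stands upright.
- jar_mid (a point): Glass jar with a plain metal lid: cylinder 42 mm in diameter, 58 mm tall, loose, standing. The point is on its axis, half-way up (29 mm above its foot). Its z axis points up while it stands upright.
- petri: Bystander, to be left alone: flat covered petri dish, 62 mm in diameter, 16 mm tall, with a green leaf on top. Origin: centre of its underside.
- bowl: Bystander, to be left alone: small white ceramic bowl of dark seeds, 64 mm across the rim, 32 mm tall. Origin: centre of its underside.
- stamp: Bystander, to be left alone: wooden hand stamp, a block 50 x 28 x 20 mm with a turned knob handle up to 64 mm tall. Origin: centre of its underside; x along the 50 mm side.
Mind the look-alikes: they are no part of the job. Leave any purple look-alike of the part that bears dropper_mid alone.

How it is judged:
At the end, for the whole second after the job is handed in: Each of the five stands in its own compartment: centre within 21 mm of the compartment's centre along and across the tray and within 4 mm of its standing height, upright within 0.12 rad, at rest (under 20 mm/s); petri dish, bowl and stamp within 20 mm of their start (x of tube_mid in the frame of tray_three between 0.051 and 0.093 m and y of tube_mid in the frame of tray_three between -0.021 and 0.021 m and z of tube_mid in the frame of tray_three between 0.046 and 0.054 m and angle between each of tube_mid, loupe_mid, dropper_mid, slidebox_mid, jar_mid's own z axis and vertical below 0.12 rad and linear speed of each of tube, loupe, dropper, slidebox, jar below 0.02 m/s and x of loupe_mid in the frame of tray_three between -0.021 and 0.021 m and y of loupe_mid in the frame of tray_three between -0.021 and 0.021 m and z of loupe_mid in the frame of tray_three between 0.026 and 0.034 m and x of dropper_mid in the frame of tray_three between -0.093 and -0.051 m and y of dropper_mid in the frame of tray_three between -0.021 and 0.021 m and z of dropper_mid in the frame of tray_three between 0.039 and 0.047 m and x of slidebox_mid in the frame of tray_two between -0.057 and -0.015 m and y of slidebox_mid in the frame of tray_two between -0.021 and 0.021 m and z of slidebox_mid in the frame of tray_two between 0.02 and 0.028 m and x of jar_mid in the frame of tray_two between 0.038 and 0.08 m and y of jar_mid in the frame of tray_two between -0.021 and 0.021 m and z of jar_mid in the frame of tray_two between 0.029 and 0.037 m and distance of each of petri, bowl, stamp from where it was at the start of the episode below 0.02 m); the robot touches nothing.
It fails at once if a thing of the kits is dropped: it moves faster than 0.75 m/s with no finger touching it (a free fall of about 30 mm) ((linear speed of tube above 0.75 m/s and contact force between tube and the fingers below 0.05 N) or (linear speed of loupe above 0.75 m/s and contact force between loupe and the fingers below 0.05 N) or (linear speed of dropper above 0.75 m/s and contact force between dropper and the fingers below 0.05 N) or (linear speed of slidebox above 0.75 m/s and contact force between slidebox and the fingers below 0.05 N) or (linear speed of jar above 0.75 m/s and contact force between jar and the fingers below 0.05 N)).
It fails at once if the petri dish, the bowl or the stamp is shifted by more than 20 mm (distance of any of petri, bowl, stamp from where it was at the start of the episode above 0.02 m).
It also fails if it takes over 120 s, if anything falls off the work surface, if the arm or the gripper's body presses on something with over 40 N, if the wrist force passes 120 N, or if a joint passes its speed limit or range.

## Working session

There is one attempt and no reset: what is moved stays moved. The work goes in short steps, Python scripts to look and compute and a tool call to move; the robot and the scene stay as the last step left them, time stands still between calls to the robot, and variables do not carry over. Pictures are saved under pics/ and viewed, at most 14 in all, crops included, and the job is handed in when it is done.

Besides the shell and the picture viewer there is one more tool, called after ">>>" as name(argument=value, ...) on one line, values as JSON. step_arm: Moves the arm, as the interface text tells. Its arguments: {"type":"object","properties":{"increments":{"type":"array"},"newtons":{"type":"number"}},"required":["increments"]}

```bash
ls; mkdir -p pics; python3 - <<'E'
from cell import robot, viewer
import cv2
for n in("scene","side","wrist"):
    p=viewer.camera_params(n); print(n,p["K"],p["k1"],p["T"])
    cv2.imwrite(f"pics/{n}0.png",viewer.read_camera(n)[:,:,::-1])
print(robot.observe())
E
```

```text
pics
scene [[436.91832452   0.         279.55189042]
 [  0.         436.91832452 204.95482178]
 [  0.           0.           1.        ]] -0.10329696456522229 [[ 0.82403985  0.42454376 -0.37512787  0.98628945]
 [ 0.56645726 -0.60668803  0.55772378 -0.6641565 ]
 [ 0.00919256 -0.67208052 -0.74042101  0.96396064]
 [ 0.          0.          0.          1.        ]]
side [[533.58347939   0.         278.80565598]
 [  0.         533.58347939 212.83077562]
 [  0.           0.           1.        ]] 0.04199595399950391 [[-0.99610796 -0.07251722  0.05010175  0.43469732]
 [-0.08776979  0.76392488 -0.63930841  0.81353392]
 [ 0.0080869  -0.64121762 -0.76731647  1.04387059]
 [ 0.          0.          0.          1.        ]]
wrist [[299.54692585   0.         276.20174089]
 [  0.         299.54692585 206.32649331]
 [  0.           0.           1.        ]] -0.0035926493215219153 [[ 4.13028142e-01  8.77764771e-01  2.42768947e-01  1.53069995e-01]
 [ 9.10717716e-01 -3.97790809e-01 -1.11156257e-01  5.07478437e-01]
 [-9.97790910e-04  2.67004643e-01 -9.63694726e-01  3.84137395e-01]
 [ 0.00000000e+00  0.00000000e+00  0.00000000e+00  1.00000000e+00]]
{'time': 0.15, 'qpos': array([ 9.96962580e-01,  3.42565813e-01,  1.52474660e+00, -4.07116163e-05,
        1.27538582e+00, -1.45983391e-01]), 'qvel': array([-0.00152829, -0.00278438, -0.00356579,  0.00286192, -0.00093945,
        0.00091335]), 'joint_efforts': array([ 1.44418271e-03, -4.31470799e+01, -2.44352782e+01,  7.17466534e-02,
        5.38467988e-02, -5.84912709e-05]), 'tool_pos': array([0.21766089, 0.47744709, 0.22622078]), 'tool_rot': array([-3.14049317e+00, -1.22302371e-04,  2.71375410e+00]), 'contact_force': array([-0.08022591,  0.52741023,  0.0179925 ]), 'torque': array([ 0.00686313, -0.000275  ,  0.0220958 ]), 'grip_force': 0.0, 'opening': 0.09197798072621483}
```

View pics/scene0.png

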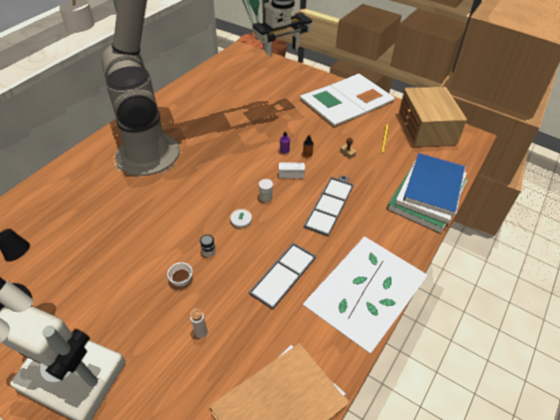

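View pics/side0.png

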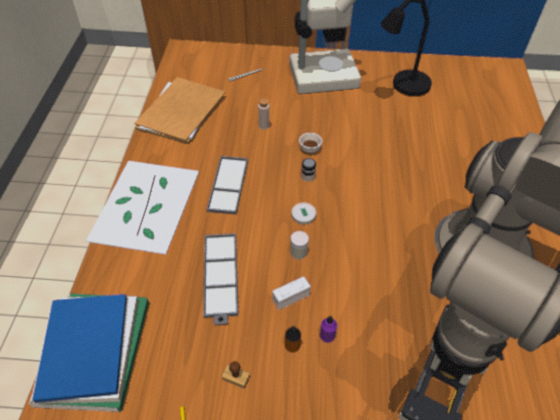

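```bash
cat > h.py <<'E'
import numpy as np, cv2
from cell import robot, viewer
def undist(p,u,v):
    K=p["K"]; D=np.array([p["k1"],0,0,0,0.])
    return cv2.undistortPoints(np.array([[[u,v]]],float),K,D)[0,0]
def ray(p,u,v):
    x,y=undist(p,u,v); d=p["T"][:3,:3]@np.array([x,y,1.]); return p["T"][:3,3],d/np.linalg.norm(d)
def plane(p,u,v,z):
    c,d=ray(p,u,v); return c+d*(z-c[2])/d[2]
def tri(rays):
    A=np.zeros((3,3));b=np.zeros(3)
    for c,d in rays:
        M=np.eye(3)-np.outer(d,d);A+=M;b+=M@c
    x=np.linalg.solve(A,b); return x,[np.linalg.norm((np.eye(3)-np.outer(d,d))@(x-c)) for c,d in rays]
def proj(p,X):
    q=np.linalg.inv(p["T"])@np.append(X,1); x,y=q[:2]/q[2]; s=1+p["k1"]*(x*x+y*y)
    return p["K"][:2,:2]@np.array([x*s,y*s])+p["K"][:2,2]
def fg(img):  # not wood
    hsv=cv2.cvtColor(img,cv2.COLOR_RGB2HSV); h,s,v=cv2.split(hsv)
    wood=(h>=5)&(h<=16)&(s>140)&(v>75)
    return (~wood).astype(np.uint8)
def comp(m,u,v,r=12):
    n,l,st,ce=cv2.connectedComponentsWithStats(m,connectivity=4)
    w=l[v-r:v+r+1,u-r:u+r+1]; ids=np.bincount(w[w>0].ravel()); i=ids.argmax()
    return l==i,st[i],ce[i]
E
cat > a.py <<'E'
from h import *
S=dict(tube=((199,324),(264,115)),loupe=((207,245),(309,170)),jar=((266,190),(300,245)),box=((291,171),(292,292)),drop=((308,148),(293,338)),purp=((285,143),(329,329)),petri=((241,218),(304,212)),bowl=((180,274),(311,144)),stamp=((348,149),(236,375)))
im={n:cv2.cvtColor(cv2.imread(f"pics/{n}0.png"),cv2.COLOR_BGR2RGB) for n in("scene","side")}
P={n:viewer.camera_params(n) for n in im}
M={n:fg(im[n]) for n in im}
for k,(a,b) in S.items():
    R=[]
    o=[]
    for n,(u,v) in zip(im,(a,b)):
        m,st,ce=comp(M[n],u,v); (c,wh,an)=cv2.minAreaRect(np.argwhere(m)[:,::-1].astype(np.float32))
        o.append((st.tolist(),np.round(c,1).tolist())); R.append(ray(P[n],*c))
    x,e=tri(R); print(k,o,x.round(3),np.round(e,4))
big=np.vstack([np.hstack([cv2.resize(im["scene"][125:225,230:370],(560,400),interpolation=2)]),])
b2=cv2.resize(im["side"][300:400,220:360],(560,400),interpolation=2)
t=cv2.resize(np.hstack([im["scene"][290:345,165:235],im["side"][90:145,230:300]]),(560,220),interpolation=2)
cv2.imwrite("pics/crop1.png",cv2.resize(np.hstack([np.vstack([big]),b2]),(800,286))[:,:,::-1])
E
python3 a.py
```

```text
tube [([189, 308, 19, 31, 410], [197.9, 323.1]), ([258, 103, 12, 27, 281], [263.5, 116.0])] [ 0.575 -0.38   0.042] [0.0014 0.0014]
loupe [([200, 234, 16, 24, 299], [207.5, 245.5]), ([301, 158, 15, 24, 306], [308.0, 169.5])] [ 0.437 -0.19   0.028] [0.0001 0.0001]
jar [([258, 178, 16, 25, 332], [265.5, 190.0]), ([290, 230, 20, 30, 494], [299.5, 244.5])] [0.445 0.063 0.032] [0.0011 0.0011]
box [([278, 161, 28, 18, 474], [291.5, 169.5]), ([272, 276, 39, 34, 827], [291.1, 292.2])] [0.455 0.189 0.024] [0.0007 0.0007]
drop [([303, 135, 10, 22, 110], [307.8, 145.5]), ([286, 326, 15, 17, 185], [293.0, 334.0])] [0.444 0.299 0.041] [0.0017 0.0017]
purp [([279, 132, 12, 22, 200], [284.5, 142.5]), ([319, 317, 19, 26, 386], [328.1, 329.6])] [0.37  0.277 0.033] [0.0005 0.0005]
petri [([229, 208, 24, 21, 387], [240.5, 218.0]), ([291, 202, 26, 23, 476], [303.5, 213.0])] [ 0.44  -0.052  0.011] [0.0002 0.0002]
bowl [([166, 261, 28, 26, 433], [180.0, 273.5]), ([298, 132, 25, 22, 388], [310.0, 142.5])] [ 0.437 -0.298  0.026] [0. 0.]
stamp [([340, 141, 16, 17, 161], [348.8, 149.5]), ([222, 365, 27, 23, 338], [235.5, 375.4])] [0.552 0.387 0.017] [0.0018 0.0018]
```

View pics/crop1.png

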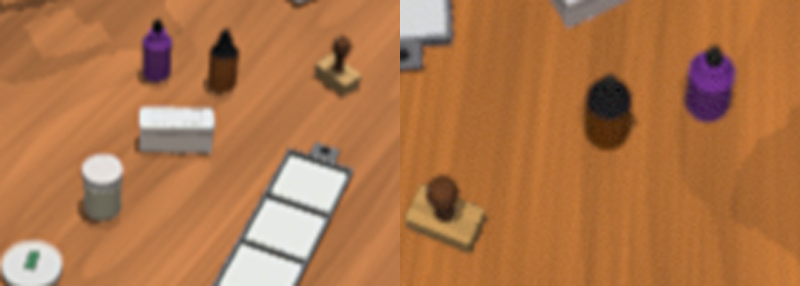

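```bash
cat > b.py <<'E'
from h import *
im={n:cv2.cvtColor(cv2.imread(f"pics/{n}0.png"),cv2.COLOR_BGR2RGB) for n in("scene","side")}
def rect(p,m,z):
    c=max(cv2.findContours(m.astype(np.uint8),0,1)[0],key=len)[:,0]
    w=np.array([plane(p,u,v,z)[:2] for u,v in c])*1000
    (cx,cy),(a,b),an=cv2.minAreaRect(w.astype(np.float32))
    if a<b: a,b,an=b,a,an+90
    return np.round([cx,cy,a,b,(an+90)%180-90],1)
for n,seeds in dict(scene=dict(t3=(330,205),t2=(283,275),box=(291,166),tab=(345,178)),side=dict(t3=(221,275),t2=(228,180),box=(291,287),tab=(221,319))).items():
    p=viewer.camera_params(n); I=im[n]; hsv=cv2.cvtColor(I,cv2.COLOR_RGB2HSV)
    for k,(u,v) in seeds.items():
        if k=="tab": print(n,k,plane(p,u,v,.006).round(3)); continue
        if k=="box":
            print(I[v-8:v+16:3,u].tolist())
            m,_,_=comp((hsv[...,2]>190).astype(np.uint8)&(hsv[...,1]<60),u,v,4); print(n,k,rect(p,m,.04)); continue
        m,_,_=comp(fg(I),u,v,6); m=cv2.morphologyEx(m.astype(np.uint8),cv2.MORPH_OPEN,np.ones((9,9)))
        print(n,k,rect(p,m,.006))
        W=((hsv[...,2]>160)&(hsv[...,1]<60)).astype(np.uint8)*m
        nn,l,st,ce=cv2.connectedComponentsWithStats(W,connectivity=4)
        for i in range(1,nn):
            if st[i,4]>100: print('  panel',rect(p,l==i,.004),ce[i].round())
E
python3 b.py
```

```text
scene t3 [617.7 156.4 254.5  80.6 -80.6]
  panel [608.4 217.9  66.8  61.3   9.5] [338. 189.]
  panel [620.5 146.3  66.7  63.1   9.5] [330. 205.]
  panel [632.6  75.   67.1  63.7   8.9] [321. 221.]
scene t2 [ 644.7 -134.7  202.8   82.    88.6]
  panel [646.4 -75.8  66.3  65.   -1.6] [296. 259.]
  panel [ 643.8 -171.4  111.6   66.2   88.5] [275. 284.]
[[183, 118, 71], [194, 127, 83], [227, 230, 230], [232, 233, 232], [141, 134, 128], [133, 125, 117], [133, 126, 119], [150, 98, 60]]
scene box [454.7 190.1  78.4  32.1  35.1]
scene tab [0.605 0.27  0.006]
side t3 [620.7 149.9 248.2  78.9 -80.6]
  panel [633.2  68.3  66.6  62.7   7.2] [220. 248.]
  panel [622.4 140.   65.6  63.6   9.2] [220. 273.]
  panel [609.3 211.3  65.3  64.2  10.1] [220. 300.]
side t2 [ 646.8 -141.1  206.4   80.5   88.4]
  panel [ 645.3 -178.   108.6   66.7   88.6] [230. 174.]
  panel [647.8 -82.5  66.5  62.6  -1.6] [224. 200.]
[[170, 104, 50], [194, 183, 179], [210, 210, 215], [214, 215, 219], [213, 215, 220], [207, 207, 214], [124, 116, 111], [134, 123, 119]]
side box [454.5 188.5  78.5  29.   33.4]
side tab [0.601 0.259 0.006]
```

```bash
cat > go.py <<'E'
# usage: go.py x,y,z,yaw ... (mm, deg): chained tool-frame increments
import sys,numpy as np
from cell import robot
s=robot.observe(); p=s["tool_pos"]*1000; r=np.degrees(s["tool_rot"]); yaw=r[2]
print("at",p.round(1),r.round(1),"t",round(s["time"],2),"open",round(s["opening"]*1000,1))
for a in sys.argv[1:]:
    x,y,z,w=map(float,a.split(",")); d=np.array([x,y,z])-p; c,q=np.cos(np.radians(yaw)),np.sin(np.radians(yaw))
    dw=(w-yaw+180)%360-180
    print("dpos cm",np.round([c*d[0]+q*d[1],q*d[0]-c*d[1],-d[2]],1)/10,"drz",round(-dw,1))
    p=np.array([x,y,z]);yaw=w
E
python3 go.py 444,299,170,165
```

```text
at [217.7 477.4 226.2] [-179.9   -0.   155.5] t 0.15 open 92.0
dpos cm [-28.    -6.85   5.62] drz -9.5
```

>>> step_arm(increments=[{"delta_pos": [-5, -1.2, 0], "dr": [0, 0, -2], "fingers": -1}, {"delta_pos": [-11, -2.7, 1], "dr": [0, 0, -5], "fingers": -1}, {"delta_pos": [-17, -4.2, 2.5], "dr": [0, 0, -7], "fingers": -1}, {"delta_pos": [-23, -5.7, 4], "dr": [0, 0, -9.5], "fingers": -1}, {"delta_pos": [-28, -6.85, 5.6], "dr": [0, 0, -9.5], "fingers": -1}])

```text
time: 0.78
tool_pos: [0.4457, 0.2976, 0.1703]
tool_rot: [3.141, 0.0, 2.879]
contact_force: [-0.3, 1.0, 0.3]
opening: 0.0918
grip_force: 0.0
```

```bash
cat > w.py <<'E'
import sys
from h import *
p=viewer.camera_params("wrist"); I=viewer.read_camera("wrist")
np.savez("pics/w.npz",I=I,**{k:p[k] for k in p}); cv2.imwrite(f"pics/{sys.argv[1]}.png",I[:,:,::-1])
for X in sys.argv[2:]: print(X,proj(p,np.array(list(map(float,X.split(","))))/1000).round())
E
python3 w.py w1 444,299,0 444,299,78 ; python3 go.py
```

```text
444,299,0 [276. 187.]
444,299,78 [277. 206.]
at [449.5 293.5 167.9] [-1.798e+02  1.000e-01  1.648e+02] t 0.82 open 91.9
```

View pics/w1.png

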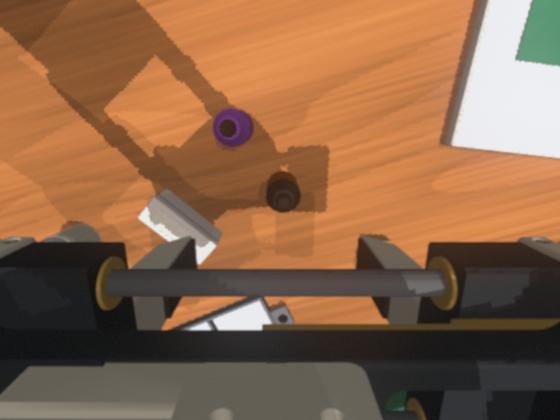

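```bash
python3 - <<'E'
from h import *
d=np.load("pics/w.npz"); p={k:d[k] for k in("K","k1","T")}
I=d["I"]; h=cv2.cvtColor(I,cv2.COLOR_RGB2HSV)
m=(h[...,2]<70).astype(np.uint8); m,st,c=comp(m[:230],284,195,6); print(st,c)
print(plane(p,283.5,190,.045),plane(p,284.5,203,.078))
E
python3 go.py 440,297,60,165 440,297,18,165
```

```text
[266 179  34  32 854] [282.56440281 194.50819672]
[0.43895529 0.30729962 0.045     ] [0.443075   0.30630643 0.078     ]
at [449.5 293.5 167.9] [-1.798e+02  1.000e-01  1.648e+02] t 0.82 open 91.9
dpos cm [ 1.01  0.09 10.79] drz -0.2
dpos cm [0.  0.  4.2] drz -0.0
```

>>> step_arm(increments=[{"delta_pos": [0.2, 0.3, 1], "dr": [0, 0, 0], "fingers": -1}, {"delta_pos": [0.4, 0.5, 4], "dr": [0, 0, 0], "fingers": -1}, {"delta_pos": [0.4, 0.5, 7], "dr": [0, 0, 0], "fingers": -1}, {"delta_pos": [0.4, 0.5, 9], "dr": [0, 0, 0], "fingers": -1}, {"delta_pos": [0.4, 0.5, 9], "dr": [0, 0, 0], "fingers": -1}])

```text
time: 1.45
tool_pos: [0.4394, 0.3057, 0.0793]
tool_rot: [-3.139, -0.003, 2.881]
contact_force: [-0.4, -0.9, 1.1]
opening: 0.0918
grip_force: 0.0
```

```bash
python3 go.py 441,305,18,165
```

```text
at [439.4 305.7  79.3] [-179.9   -0.2  165.1] t 1.45 open 91.8
dpos cm [-0.18 -0.03  6.13] drz 0.1
```

>>> step_arm(increments=[{"delta_pos": [-0.1, 0, 2], "dr": [0, 0, 0], "fingers": -1}, {"delta_pos": [-0.1, 0, 4], "dr": [0, 0, 0], "fingers": -1}, {"delta_pos": [-0.1, 0, 6.1], "dr": [0, 0, 0], "fingers": -1}, {"delta_pos": [-0.1, 0, 6.1], "dr": [0, 0, 0], "fingers": -1}, {"delta_pos": [-0.1, 0, 6.1], "dr": [0, 0, 0], "fingers": 1}], newtons=15)

```text
time: 2.08
tool_pos: [0.4429, 0.3056, 0.021]
tool_rot: [3.14, 0.001, 2.88]
contact_force: [0.1, 0.5, 0.7]
opening: 0.0857
grip_force: 0.0
```

>>> step_arm(increments=[{"delta_pos": [0, 0, 0], "dr": [0, 0, 0], "fingers": 1}, {"delta_pos": [0, 0, 0], "dr": [0, 0, 0], "fingers": 1}, {"delta_pos": [0, 0, 0], "dr": [0, 0, 0], "fingers": 1}, {"delta_pos": [0, 0, 0], "dr": [0, 0, 0], "fingers": 1}, {"delta_pos": [0, 0, 0], "dr": [0, 0, 0], "fingers": 1}])

```text
time: 2.7
tool_pos: [0.4425, 0.3048, 0.0197]
tool_rot: [3.142, -0.0, 2.88]
contact_force: [-0.5, 0.2, 0.4]
opening: 0.0363
grip_force: 0.0
```

```bash
python3 go.py 441,305,130,165 633,71.5,130,99.4 633,71.5,23,99.4
```

```text
at [442.5 304.8  19.7] [180.  -0. 165.] t 2.7 open 36.3
dpos cm [  0.15  -0.02 -11.03] drz -0.0
dpos cm [-24.59 -17.59  -0.  ] drz 65.6
dpos cm [ 0.   0.  10.7] drz -0.0
```

>>> step_arm(increments=[{"delta_pos": [0, 0, 0], "dr": [0, 0, 0], "fingers": 1}, {"delta_pos": [0, 0, 0], "dr": [0, 0, 0], "fingers": 1}, {"delta_pos": [0, 0, -3], "dr": [0, 0, 0], "fingers": 1}, {"delta_pos": [0, 0, -7], "dr": [0, 0, 0], "fingers": 1}, {"delta_pos": [0, 0, -11], "dr": [0, 0, 0], "fingers": 1}])

```text
time: 3.32
tool_pos: [0.4423, 0.3047, 0.1306]
tool_rot: [-3.141, -0.001, 2.88]
contact_force: [0.8, -0.2, -0.6]
opening: 0.0338
grip_force: 15.0
```

>>> step_arm(increments=[{"delta_pos": [-3, -2, 0], "dr": [0, 0, 8], "fingers": 1}, {"delta_pos": [-8, -6, 0], "dr": [0, 0, 18], "fingers": 1}, {"delta_pos": [-14, -10, 0], "dr": [0, 0, 28], "fingers": 1}, {"delta_pos": [-19, -14, 0], "dr": [0, 0, 38], "fingers": 1}, {"delta_pos": [-23, -16.5, 0], "dr": [0, 0, 48], "fingers": 1}])

```text
time: 3.95
tool_pos: [0.6228, 0.084, 0.1296]
tool_rot: [-3.141, -0.0, 2.036]
contact_force: [-0.2, 0.8, -0.8]
opening: 0.0334
grip_force: 15.0
```

```bash
python3 go.py 633,71.5,40,99.4
```

```text
at [622.8  84.  129.6] [-180.    -0.   116.6] t 3.95 open 33.4
dpos cm [-1.58  0.35  8.96] drz 17.2
```

>>> step_arm(increments=[{"delta_pos": [-0.8, 0.2, 0], "dr": [0, 0, 10], "fingers": 1}, {"delta_pos": [-1.6, 0.35, 1], "dr": [0, 0, 17.2], "fingers": 1}, {"delta_pos": [-1.6, 0.35, 4], "dr": [0, 0, 17.2], "fingers": 1}, {"delta_pos": [-1.6, 0.35, 7], "dr": [0, 0, 17.2], "fingers": 1}, {"delta_pos": [-1.6, 0.35, 9], "dr": [0, 0, 17.2], "fingers": 1}])

```text
time: 4.58
tool_pos: [0.6314, 0.0731, 0.0378]
tool_rot: [-3.139, -0.001, 1.741]
contact_force: [-0.3, 0.9, -1.1]
opening: 0.0333
grip_force: 15.0
```

```bash
python3 go.py 633,71.5,24,99.4
```

```text
at [631.4  73.1  37.8] [-179.9   -0.    99.8] t 4.58 open 33.3
dpos cm [-0.19  0.13  1.38] drz 0.4
```

>>> step_arm(increments=[{"delta_pos": [-0.1, 0.1, 0.6], "dr": [0, 0, 0], "fingers": 1}, {"delta_pos": [-0.1, 0.1, 1.0], "dr": [0, 0, 0], "fingers": 1}, {"delta_pos": [-0.1, 0.1, 1.3], "dr": [0, 0, 0], "fingers": 1}, {"delta_pos": [-0.1, 0.1, 1.4], "dr": [0, 0, 0], "fingers": 1}, {"delta_pos": [-0.1, 0.1, 1.4], "dr": [0, 0, 0], "fingers": 1}])

```text
time: 5.2
tool_pos: [0.6337, 0.0724, 0.0261]
tool_rot: [3.141, 0.0, 1.742]
contact_force: [0.4, -0.9, -1.3]
opening: 0.0334
grip_force: 15.0
```

>>> step_arm(increments=[{"delta_pos": [0, 0, 0.1], "dr": [0, 0, 0], "fingers": 1}, {"delta_pos": [0, 0, 0.15], "dr": [0, 0, 0], "fingers": 1}, {"delta_pos": [0, 0, 0.15], "dr": [0, 0, 0], "fingers": 0}, {"delta_pos": [0, 0, 0.15], "dr": [0, 0, 0], "fingers": -0.2}, {"delta_pos": [0, 0, 0.15], "dr": [0, 0, 0], "fingers": -0.4}])

```text
time: 5.82
tool_pos: [0.6336, 0.0724, 0.0243]
tool_rot: [3.141, -0.0, 1.742]
contact_force: [-0.7, -0.2, -0.5]
opening: 0.0591
grip_force: 0.0
```

```bash
python3 go.py 633,71.5,130,99.4 455,189.3,130,34.3 455,189.3,14,34.3
```

```text
at [633.6  72.4  24.3] [180.   -0.   99.8] t 5.83 open 59.1
dpos cm [ -0.08  -0.07 -10.57] drz 0.4
dpos cm [ 14.53 -15.64  -0.  ] drz 65.1
dpos cm [ 0.   0.  11.6] drz -0.0
```

>>> step_arm(increments=[{"delta_pos": [0, 0, -5], "dr": [0, 0, 0], "fingers": -0.5}, {"delta_pos": [0, 0, -10], "dr": [0, 0, 0], "fingers": -0.6}, {"delta_pos": [4, -4, -10.6], "dr": [0, 0, 10], "fingers": -1}, {"delta_pos": [8, -8.5, -10.6], "dr": [0, 0, 20], "fingers": -1}, {"delta_pos": [12, -13, -10.6], "dr": [0, 0, 30], "fingers": -1}])

```text
time: 6.45
tool_pos: [0.4835, 0.1693, 0.1305]
tool_rot: [3.141, -0.001, 1.212]
contact_force: [0.0, 0.3, -0.1]
opening: 0.0912
grip_force: 0.0
```

```bash
python3 go.py  455,189.3,100,34.3 455,189.3,14,34.3
```

```text
at [483.5 169.3 130.5] [180.   -0.   69.4] t 6.45 open 91.2
dpos cm [ 0.87 -3.37  3.05] drz 35.1
dpos cm [0.  0.  8.6] drz -0.0
```

>>> step_arm(increments=[{"delta_pos": [0.4, -2, 1], "dr": [0, 0, 9], "fingers": -1}, {"delta_pos": [0.8, -3.4, 2], "dr": [0, 0, 19], "fingers": -1}, {"delta_pos": [0.9, -3.4, 3], "dr": [0, 0, 29], "fingers": -1}, {"delta_pos": [0.9, -3.4, 4], "dr": [0, 0, 35.1], "fingers": -1}, {"delta_pos": [0.9, -3.4, 5], "dr": [0, 0, 35.1], "fingers": -1}])

```text
time: 7.08
tool_pos: [0.4563, 0.1889, 0.08]
tool_rot: [3.141, -0.001, 0.607]
contact_force: [0.3, 0.8, 0.6]
opening: 0.0921
grip_force: 0.0
```

```bash
python3 go.py 455,189.3,14,34.3
```

```text
at [456.3 188.9  80. ] [180.   -0.   34.8] t 7.08 open 92.1
dpos cm [-0.08 -0.11  6.6 ] drz 0.5
```

>>> step_arm(increments=[{"delta_pos": [-0.1, -0.1, 2.2], "dr": [0, 0, 0], "fingers": -1}, {"delta_pos": [-0.1, -0.1, 4.5], "dr": [0, 0, 0], "fingers": -1}, {"delta_pos": [-0.1, -0.1, 6.3], "dr": [0, 0, 0], "fingers": -1}, {"delta_pos": [-0.1, -0.1, 6.5], "dr": [0, 0, 0], "fingers": 1}, {"delta_pos": [-0.1, -0.1, 6.5], "dr": [0, 0, 0], "fingers": 1}])

```text
time: 7.7
tool_pos: [0.4551, 0.1891, 0.0156]
tool_rot: [3.141, -0.0, 0.606]
contact_force: [0.1, -0.1, 0.7]
opening: 0.0759
grip_force: 0.0
```

>>> step_arm(increments=[{"delta_pos": [0, 0, 0], "dr": [0, 0, 0], "fingers": 1}, {"delta_pos": [0, 0, 0], "dr": [0, 0, 0], "fingers": 1}, {"delta_pos": [0, 0, 0], "dr": [0, 0, 0], "fingers": 1}, {"delta_pos": [0, 0, 0], "dr": [0, 0, 0], "fingers": 1}, {"delta_pos": [0, 0, 0], "dr": [0, 0, 0], "fingers": 1}])

```text
time: 8.32
tool_pos: [0.4548, 0.189, 0.0153]
tool_rot: [-3.141, -0.0, 0.605]
contact_force: [-0.3, 0.7, 1.3]
opening: 0.0296
grip_force: 15.0
```

```bash
python3 go.py 455,189,130,34.3 644.5,-175,130,88.5
```

```text
at [454.8 189.   15.3] [-180.    -0.    34.7] t 8.32 open 29.6
dpos cm [  0.02   0.02 -11.47] drz 0.4
dpos cm [-4.86 40.75 -0.  ] drz -54.2
```

>>> step_arm(increments=[{"delta_pos": [0, 0, -5], "dr": [0, 0, 0], "fingers": 1}, {"delta_pos": [0, 0, -11], "dr": [0, 0, 0], "fingers": 1}, {"delta_pos": [-0.5, 5, -11.5], "dr": [0, 0, -9], "fingers": 1}, {"delta_pos": [-1.2, 11, -11.5], "dr": [0, 0, -18], "fingers": 1}, {"delta_pos": [-2, 17, -11.5], "dr": [0, 0, -27], "fingers": 1}])

```text
time: 8.95
tool_pos: [0.5357, 0.0365, 0.1305]
tool_rot: [3.141, -0.0, 1.083]
contact_force: [0.1, 0.4, -1.4]
opening: 0.0298
grip_force: 15.0
```

```bash
python3 go.py 644.5,-175,130,88.5 644.5,-175,19,88.5
```

```text
at [535.7  36.5 130.5] [180.  -0.  62.] t 8.95 open 29.8
dpos cm [-13.58  19.52   0.05] drz -26.5
dpos cm [ 0.   0.  11.1] drz -0.0
```

>>> step_arm(increments=[{"delta_pos": [-3.4, 4.9, 0], "dr": [0, 0, -9], "fingers": 1}, {"delta_pos": [-6.8, 9.8, 0], "dr": [0, 0, -18], "fingers": 1}, {"delta_pos": [-10, 14.5, 0], "dr": [0, 0, -26.5], "fingers": 1}, {"delta_pos": [-13.6, 19.5, 0], "dr": [0, 0, -26.5], "fingers": 1}, {"delta_pos": [-13.6, 19.5, 3], "dr": [0, 0, -26.5], "fingers": 1}])

```text
time: 9.57
tool_pos: [0.6449, -0.1798, 0.1015]
tool_rot: [3.135, 0.003, 1.535]
contact_force: [0.6, 0.3, -1.5]
opening: 0.0298
grip_force: 15.0
```

```bash
python3 go.py 644.5,-175,20,88.5
```

```text
at [ 644.9 -179.8  101.5] [179.6   0.2  87.9] t 9.57 open 29.8
dpos cm [ 0.48 -0.05  8.15] drz -0.6
```

>>> step_arm(increments=[{"delta_pos": [0.1, 0, 2.5], "dr": [0, 0, 0], "fingers": 1}, {"delta_pos": [0.1, 0, 5], "dr": [0, 0, 0], "fingers": 1}, {"delta_pos": [0.1, 0, 7], "dr": [0, 0, 0], "fingers": 1}, {"delta_pos": [0.1, 0, 7.7], "dr": [0, 0, 0], "fingers": 1}, {"delta_pos": [0.1, 0, 7.9], "dr": [0, 0, 0], "fingers": 1}])

```text
time: 10.2
tool_pos: [0.6423, -0.1733, 0.021]
tool_rot: [-3.141, -0.0, 1.539]
contact_force: [-1.1, 0.4, -1.2]
opening: 0.0294
grip_force: 15.0
```

```bash
python3 go.py 644.5,-175,19.5,88.5
```

```text
at [ 642.3 -173.3   21. ] [-180.    -0.    88.2] t 10.2 open 29.4
dpos cm [-0.16  0.23  0.15] drz -0.3
```

>>> step_arm(increments=[{"delta_pos": [0, 0, 0.1], "dr": [0, 0, 0], "fingers": 1}, {"delta_pos": [0, 0, 0.1], "dr": [0, 0, 0], "fingers": 1}, {"delta_pos": [0, 0, 0.1], "dr": [0, 0, 0], "fingers": 0.1}, {"delta_pos": [0, 0, 0.1], "dr": [0, 0, 0], "fingers": -0.1}, {"delta_pos": [0, 0, -0.2], "dr": [0, 0, 0], "fingers": -0.2}])

```text
time: 10.82
tool_pos: [0.6422, -0.1733, 0.0233]
tool_rot: [-3.141, -0.0, 1.539]
contact_force: [-0.3, -0.9, 0.5]
opening: 0.0533
grip_force: 0.0
```

```bash
python3 go.py 644,-173,130,88.5 445,63,130,88.5 445,63,60,88.5
```

```text
at [ 642.2 -173.3   23.3] [-180.    -0.    88.2] t 10.82 open 53.3
dpos cm [  0.04   0.17 -10.67] drz -0.3
dpos cm [ 23.07 -20.51  -0.  ] drz -0.0
dpos cm [0. 0. 7.] drz -0.0
```

>>> step_arm(increments=[{"delta_pos": [0, 0, -5], "dr": [0, 0, 0], "fingers": -0.5}, {"delta_pos": [0, 0, -10], "dr": [0, 0, 0], "fingers": -1}, {"delta_pos": [4, -3.6, -10], "dr": [0, 0, 0], "fingers": -1}, {"delta_pos": [8.5, -7.6, -10], "dr": [0, 0, 0], "fingers": -1}, {"delta_pos": [13, -11.6, -10], "dr": [0, 0, 0], "fingers": -1}])

```text
time: 11.45
tool_pos: [0.5293, -0.0386, 0.1237]
tool_rot: [3.141, -0.0, 1.539]
contact_force: [0.5, 0.4, 0.2]
opening: 0.0916
grip_force: 0.0
```

```bash
python3 go.py 445,63,100,88.5
```

```text
at [529.3 -38.6 123.7] [179.9  -0.   88.2] t 11.45 open 91.6
dpos cm [ 9.89 -8.75  2.37] drz -0.3
```

>>> step_arm(increments=[{"delta_pos": [4, -3.5, 0], "dr": [0, 0, 0], "fingers": -1}, {"delta_pos": [7.5, -6.7, 0.5], "dr": [0, 0, 0], "fingers": -1}, {"delta_pos": [10, -8.8, 1.5], "dr": [0, 0, 0], "fingers": -1}, {"delta_pos": [10, -8.8, 2.5], "dr": [0, 0, 0], "fingers": -1}, {"delta_pos": [10, -8.8, 3.5], "dr": [0, 0, 0], "fingers": -1}])

```text
time: 12.08
tool_pos: [0.4466, 0.0627, 0.0882]
tool_rot: [3.14, 0.0, 1.539]
contact_force: [0.1, -1.0, 0.9]
opening: 0.0922
grip_force: 0.0
```

```bash
python3 go.py 445,63,18,88.2; python3 w.py w2 445,63,58 445,63,0; python3 go.py
```

```text
at [446.6  62.7  88.2] [179.9   0.   88.2] t 12.07 open 92.2
dpos cm [ 0.02 -0.16  7.02] drz 0.0
445,63,58 [272. 235.]
445,63,0 [273. 210.]
at [445.9  62.4  86.9] [-180.     0.    88.2] t 12.12 open 91.9
```

View pics/w2.png

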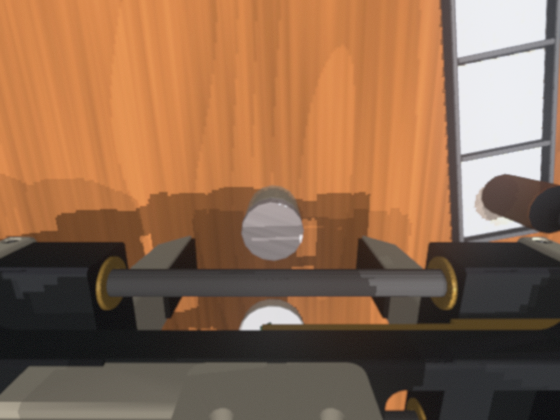

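>>> step_arm(increments=[{"delta_pos": [0.3, 0, 2.2], "dr": [0, 0, 0], "fingers": -1}, {"delta_pos": [0.3, -0.1, 4.5], "dr": [0, 0, 0], "fingers": -1}, {"delta_pos": [0.3, -0.1, 6.6], "dr": [0, 0, 0], "fingers": -1}, {"delta_pos": [0.3, -0.1, 7.0], "dr": [0, 0, 0], "fingers": 1}, {"delta_pos": [0.3, -0.1, 7.0], "dr": [0, 0, 0], "fingers": 1}])

```text
time: 12.75
tool_pos: [0.4453, 0.0655, 0.0183]
tool_rot: [3.142, -0.0, 1.538]
contact_force: [-0.1, 0.5, -0.4]
opening: 0.0765
grip_force: 0.0
```

>>> step_arm(increments=[{"delta_pos": [0, 0, 0], "dr": [0, 0, 0], "fingers": 1}, {"delta_pos": [0, 0, 0], "dr": [0, 0, 0], "fingers": 1}, {"delta_pos": [0, 0, 0], "dr": [0, 0, 0], "fingers": 1}, {"delta_pos": [0, 0, 0], "dr": [0, 0, 0], "fingers": 1}, {"delta_pos": [0, 0, 0], "dr": [0, 0, 0], "fingers": 1}])

```text
time: 13.38
tool_pos: [0.4449, 0.066, 0.0185]
tool_rot: [3.141, -0.0, 1.539]
contact_force: [-0.5, -0.5, 4.5]
opening: 0.0418
grip_force: 15.0
```

```bash
python3 go.py 446,66,130,88.2 647,-79,130,88.2
```

```text
at [444.9  66.   18.5] [180.   -0.   88.2] t 13.38 open 41.8
dpos cm [  0.     0.11 -11.15] drz -0.0
dpos cm [-13.86  20.55  -0.  ] drz -0.0
```

>>> step_arm(increments=[{"delta_pos": [0, 0, -5], "dr": [0, 0, 0], "fingers": 1}, {"delta_pos": [0, 0, -9.5], "dr": [0, 0, 0], "fingers": 1}, {"delta_pos": [-2.5, 4, -10.5], "dr": [0, 0, 0], "fingers": 1}, {"delta_pos": [-5.5, 8.5, -10.5], "dr": [0, 0, 0], "fingers": 1}, {"delta_pos": [-8.5, 13, -10.5], "dr": [0, 0, 0], "fingers": 1}])

```text
time: 14.0
tool_pos: [0.5731, -0.0239, 0.1233]
tool_rot: [3.141, -0.0, 1.54]
contact_force: [0.3, 1.7, -1.6]
opening: 0.0419
grip_force: 15.0
```

```bash
python3 go.py 647,-79,60,88.4
```

```text
at [573.1 -23.9 123.3] [180.   -0.   88.2] t 14.0 open 41.9
dpos cm [-5.27  7.55  6.33] drz -0.2
```

>>> step_arm(increments=[{"delta_pos": [-2.5, 3.7, 0], "dr": [0, 0, 0], "fingers": 1}, {"delta_pos": [-4.5, 6.3, 0], "dr": [0, 0, 0], "fingers": 1}, {"delta_pos": [-5.3, 7.5, 1], "dr": [0, 0, 0], "fingers": 1}, {"delta_pos": [-5.3, 7.5, 4], "dr": [0, 0, 0], "fingers": 1}, {"delta_pos": [-5.3, 7.5, 7], "dr": [0, 0, 0], "fingers": 1}])

```text
time: 14.62
tool_pos: [0.6443, -0.0777, 0.0514]
tool_rot: [-3.14, -0.001, 1.539]
contact_force: [0.6, 0.4, -2.0]
opening: 0.0414
grip_force: 15.0
```

```bash
python3 go.py 647,-79,23,88.4
```

```text
at [644.3 -77.7  51.4] [-179.9   -0.    88.2] t 14.62 open 41.4
dpos cm [-0.12  0.27  2.84] drz -0.2
```

>>> step_arm(increments=[{"delta_pos": [0, 0.1, 1.2], "dr": [0, 0, 0], "fingers": 1}, {"delta_pos": [0, 0.1, 2.2], "dr": [0, 0, 0], "fingers": 1}, {"delta_pos": [0, 0.1, 2.7], "dr": [0, 0, 0], "fingers": 1}, {"delta_pos": [0, 0.1, 2.8], "dr": [0, 0, 0], "fingers": 1}, {"delta_pos": [0, 0.1, 2.8], "dr": [0, 0, 0], "fingers": 1}])

```text
time: 15.25
tool_pos: [0.6467, -0.0785, 0.0259]
tool_rot: [3.14, 0.0, 1.539]
contact_force: [-0.4, 0.4, -0.6]
opening: 0.0419
grip_force: 15.0
```

>>> step_arm(increments=[{"delta_pos": [0, 0, 0.2], "dr": [0, 0, 0], "fingers": 1}, {"delta_pos": [0, 0, 0.3], "dr": [0, 0, 0], "fingers": 1}, {"delta_pos": [0, 0, 0.3], "dr": [0, 0, 0], "fingers": -0.1}, {"delta_pos": [0, 0, 0.3], "dr": [0, 0, 0], "fingers": -0.3}, {"delta_pos": [0, 0, 0.1], "dr": [0, 0, 0], "fingers": -0.5}])

```text
time: 15.88
tool_pos: [0.6462, -0.0784, 0.0241]
tool_rot: [-3.141, -0.0, 1.539]
contact_force: [-0.7, 0.4, -0.1]
opening: 0.0654
grip_force: 0.0
```

```bash
python3 go.py 647,-79,130,88.2 438,-189,130,99 438,-189,80,99
```

```text
at [646.2 -78.4  24.1] [-180.    -0.    88.2] t 15.88 open 65.4
dpos cm [ -0.05   0.08 -10.59] drz -0.0
dpos cm [-11.65 -20.54  -0.  ] drz -10.8
dpos cm [0. 0. 5.] drz -0.0
```

>>> step_arm(increments=[{"delta_pos": [0, 0, -5], "dr": [0, 0, 0], "fingers": -0.5}, {"delta_pos": [0, 0, -9.5], "dr": [0, 0, 0], "fingers": -1}, {"delta_pos": [-2.5, -4.5, -9.5], "dr": [0, 0, -4], "fingers": -1}, {"delta_pos": [-5.3, -9.5, -9.5], "dr": [0, 0, -8], "fingers": -1}, {"delta_pos": [-8, -14, -9.5], "dr": [0, 0, -10.8], "fingers": -1}])

```text
time: 16.5
tool_pos: [0.5023, -0.1545, 0.1196]
tool_rot: [3.141, 0.0, 1.73]
contact_force: [0.1, -0.5, 0.5]
opening: 0.0913
grip_force: 0.0
```

```bash
python3 go.py 438,-189,85,99
```

```text
at [ 502.3 -154.5  119.6] [180.    0.   99.1] t 16.5 open 91.3
dpos cm [-2.39 -6.89  3.46] drz 0.1
```

>>> step_arm(increments=[{"delta_pos": [-1.5, -4, 0], "dr": [0, 0, 0], "fingers": -1}, {"delta_pos": [-2.4, -6.5, 0.5], "dr": [0, 0, 0], "fingers": -1}, {"delta_pos": [-2.4, -6.9, 1.5], "dr": [0, 0, 0], "fingers": -1}, {"delta_pos": [-2.4, -6.9, 3], "dr": [0, 0, 0], "fingers": -1}, {"delta_pos": [-2.4, -6.9, 3.4], "dr": [0, 0, 0], "fingers": -1}])

```text
time: 17.12
tool_pos: [0.4396, -0.1879, 0.0843]
tool_rot: [-3.141, -0.001, 1.728]
contact_force: [-0.6, 0.8, -0.6]
opening: 0.0916
grip_force: 0.0
```

```bash
python3 w.py w3 438,-189,52 438,-189,0; python3 go.py 438,-189,17,99.4
```

```text
438,-189,52 [272. 235.]
438,-189,0 [273. 213.]
at [ 439.6 -187.9   84.2] [-1.799e+02 -1.000e-01  9.900e+01] t 17.18 open 91.8
dpos cm [-0.09 -0.18  6.72] drz -0.4
```

View pics/w3.png

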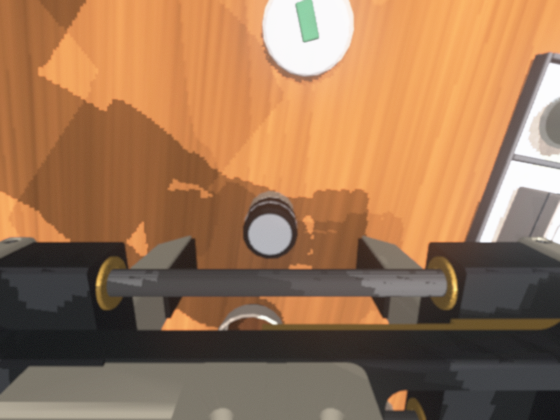

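>>> step_arm(increments=[{"delta_pos": [0.1, -0.2, 2.2], "dr": [0, 0, 0], "fingers": -1}, {"delta_pos": [0.1, -0.2, 4.5], "dr": [0, 0, 0], "fingers": -1}, {"delta_pos": [0.1, -0.2, 6.3], "dr": [0, 0, 0], "fingers": -1}, {"delta_pos": [0.1, -0.2, 6.7], "dr": [0, 0, 0], "fingers": 1}, {"delta_pos": [0.1, -0.2, 6.7], "dr": [0, 0, 0], "fingers": 1}])

```text
time: 17.8
tool_pos: [0.4378, -0.1878, 0.0185]
tool_rot: [3.141, 0.0, 1.728]
contact_force: [-1.0, -0.4, -0.4]
opening: 0.0763
grip_force: 0.0
```

>>> step_arm(increments=[{"delta_pos": [0, 0, 0], "dr": [0, 0, 0], "fingers": 1}, {"delta_pos": [0, 0, 0], "dr": [0, 0, 0], "fingers": 1}, {"delta_pos": [0, 0, 0], "dr": [0, 0, 0], "fingers": 1}, {"delta_pos": [0, 0, 0], "dr": [0, 0, 0], "fingers": 1}, {"delta_pos": [0, 0, 0], "dr": [0, 0, 0], "fingers": 1}])

```text
time: 18.42
tool_pos: [0.4374, -0.1878, 0.0184]
tool_rot: [3.141, 0.0, 1.728]
contact_force: [-0.7, 0.3, 3.1]
opening: 0.0378
grip_force: 15.0
```

```bash
python3 go.py 438,-189,130,99.4 621.5,143,130,99.4
```

```text
at [ 437.4 -187.8   18.4] [180.   0.  99.] t 18.43 open 37.8
dpos cm [ -0.13   0.05 -11.16] drz -0.4
dpos cm [29.76 23.53 -0.  ] drz -0.0
```

>>> step_arm(increments=[{"delta_pos": [0, 0, -5], "dr": [0, 0, 0], "fingers": 1}, {"delta_pos": [0, 0, -10.5], "dr": [0, 0, 0], "fingers": 1}, {"delta_pos": [3.5, 2.8, -11.5], "dr": [0, 0, 0], "fingers": 1}, {"delta_pos": [8, 6.3, -11.5], "dr": [0, 0, 0], "fingers": 1}, {"delta_pos": [12.7, 10, -11.5], "dr": [0, 0, 0], "fingers": 1}])

```text
time: 19.05
tool_pos: [0.517, -0.0456, 0.1336]
tool_rot: [3.141, 0.0, 1.726]
contact_force: [1.4, -0.8, 0.2]
opening: 0.0379
grip_force: 15.0
```

>>> step_arm(increments=[{"delta_pos": [4.5, 3.6, 0], "dr": [0, 0, 0], "fingers": 1}, {"delta_pos": [9, 7.2, 0], "dr": [0, 0, 0], "fingers": 1}, {"delta_pos": [13, 10.3, 0], "dr": [0, 0, 0], "fingers": 1}, {"delta_pos": [16, 12.7, 0], "dr": [0, 0, 0], "fingers": 1}, {"delta_pos": [17, 13.5, 0], "dr": [0, 0, 0], "fingers": 1}])

```text
time: 19.68
tool_pos: [0.6233, 0.1442, 0.1325]
tool_rot: [-3.141, -0.0, 1.73]
contact_force: [0.1, -0.4, -0.2]
opening: 0.0375
grip_force: 15.0
```

```bash
python3 go.py 621.5,143,24,99.2
```

```text
at [623.3 144.2 132.5] [-180.    -0.    99.1] t 19.68 open 37.5
dpos cm [-0.1  -0.2  10.85] drz -0.1
```

>>> step_arm(increments=[{"delta_pos": [0, 0, 3], "dr": [0, 0, 0], "fingers": 1}, {"delta_pos": [0, 0, 6], "dr": [0, 0, 0], "fingers": 1}, {"delta_pos": [0, 0, 9], "dr": [0, 0, 0], "fingers": 1}, {"delta_pos": [0, 0, 10.2], "dr": [0, 0, 0], "fingers": 1}, {"delta_pos": [0, 0, 10.6], "dr": [0, 0, 0], "fingers": 1}])

```text
time: 20.3
tool_pos: [0.6229, 0.1417, 0.027]
tool_rot: [-3.141, -0.0, 1.727]
contact_force: [0.1, 0.1, -0.5]
opening: 0.0374
grip_force: 15.0
```

```bash
python3 go.py 621.5,143,22.5,99.2
```

```text
at [622.9 141.7  27. ] [-180.   -0.   99.] t 20.3 open 37.4
dpos cm [ 0.15 -0.11  0.45] drz -0.2
```

>>> step_arm(increments=[{"delta_pos": [0, -0.1, 0.2], "dr": [0, 0, 0], "fingers": 1}, {"delta_pos": [0, -0.1, 0.35], "dr": [0, 0, 0], "fingers": 1}, {"delta_pos": [0, -0.1, 0.4], "dr": [0, 0, 0], "fingers": 1}, {"delta_pos": [0, -0.1, 0.4], "dr": [0, 0, 0], "fingers": 0}, {"delta_pos": [0, -0.1, 0.4], "dr": [0, 0, 0], "fingers": -0.3}])

```text
time: 20.92
tool_pos: [0.6222, 0.1422, 0.0235]
tool_rot: [3.141, -0.0, 1.728]
contact_force: [0.2, -0.1, -0.5]
opening: 0.0513
grip_force: 0.0
```

```bash
python3 go.py 621.5,143,150,99.2 575,-380,150,99.2
```

```text
at [622.2 142.2  23.5] [180.  -0.  99.] t 20.93 open 51.3
dpos cm [  0.09  -0.06 -12.65] drz -0.2
dpos cm [-50.88 -12.95  -0.  ] drz -0.0
```

>>> step_arm(increments=[{"delta_pos": [0, 0, -2], "dr": [0, 0, 0], "fingers": -0.5}, {"delta_pos": [0, 0, -6], "dr": [0, 0, 0], "fingers": -0.5}, {"delta_pos": [0, 0, -11], "dr": [0, 0, 0], "fingers": -1}, {"delta_pos": [-5, -1.3, -14], "dr": [0, 0, 0], "fingers": -1}, {"delta_pos": [-11, -2.8, -14], "dr": [0, 0, 0], "fingers": -1}])

```text
time: 21.55
tool_pos: [0.6131, 0.0288, 0.1667]
tool_rot: [3.135, 0.001, 1.73]
contact_force: [1.1, -1.0, -0.8]
opening: 0.0909
grip_force: 0.0
```

>>> step_arm(increments=[{"delta_pos": [-6, -1.5, 0], "dr": [0, 0, 0], "fingers": -1}, {"delta_pos": [-12, -3, 0], "dr": [0, 0, 0], "fingers": -1}, {"delta_pos": [-18, -4.5, 0], "dr": [0, 0, 0], "fingers": -1}, {"delta_pos": [-24, -6, 0], "dr": [0, 0, 0], "fingers": -1}, {"delta_pos": [-30, -7.5, 0], "dr": [0, 0, 0], "fingers": -1}])

```text
time: 22.18
tool_pos: [0.584, -0.2809, 0.1635]
tool_rot: [3.141, 0.0, 1.728]
contact_force: [1.2, -0.3, -0.6]
opening: 0.0919
grip_force: 0.0
```

```bash
python3 go.py 575,-380,130,99.2
```

```text
at [ 584.  -280.9  163.5] [180.   0.  99.] t 22.18 open 91.9
dpos cm [-9.65 -2.44  3.35] drz -0.2
```

>>> step_arm(increments=[{"delta_pos": [-4, -1, 0], "dr": [0, 0, 0], "fingers": -1}, {"delta_pos": [-8, -2, 1], "dr": [0, 0, 0], "fingers": -1}, {"delta_pos": [-9.6, -2.4, 2.5], "dr": [0, 0, 0], "fingers": -1}, {"delta_pos": [-9.6, -2.4, 3.3], "dr": [0, 0, 0], "fingers": -1}, {"delta_pos": [-9.6, -2.4, 3.3], "dr": [0, 0, 0], "fingers": -1}])

```text
time: 22.8
tool_pos: [0.5757, -0.3755, 0.1291]
tool_rot: [-3.14, -0.002, 1.729]
contact_force: [-0.8, 0.5, 0.1]
opening: 0.0918
grip_force: 0.0
```

```bash
python3 w.py w4 575,-380,92 575,-380,0; python3 go.py 575,-380,34,99.4
```

```text
575,-380,92 [273. 237.]
575,-380,0 [274. 203.]
at [ 576.1 -375.7  130. ] [-1.80e+02 -1.00e-01  9.91e+01] t 22.85 open 91.6
dpos cm [-0.41 -0.18  9.6 ] drz -0.3
```

View pics/w4.png

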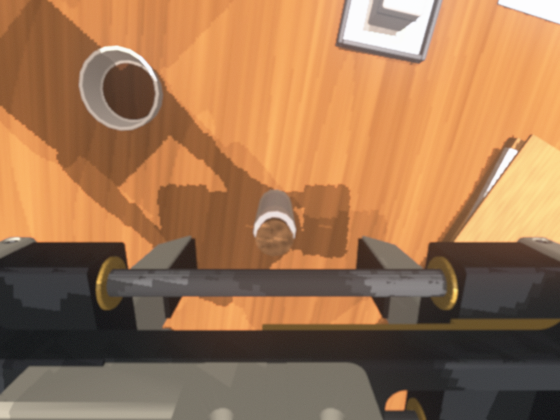

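>>> step_arm(increments=[{"delta_pos": [-0.3, -0.1, 2], "dr": [0, 0, 0], "fingers": -1}, {"delta_pos": [-0.4, -0.2, 4.5], "dr": [0, 0, 0], "fingers": -1}, {"delta_pos": [-0.4, -0.2, 7], "dr": [0, 0, 0], "fingers": -1}, {"delta_pos": [-0.4, -0.2, 9], "dr": [0, 0, 0], "fingers": -1}, {"delta_pos": [-0.4, -0.2, 9.6], "dr": [0, 0, 0], "fingers": -1}])

```text
time: 23.48
tool_pos: [0.5743, -0.3806, 0.0332]
tool_rot: [-3.141, -0.001, 1.729]
contact_force: [-0.7, 0.2, -0.1]
opening: 0.0918
grip_force: 0.0
```

>>> step_arm(increments=[{"delta_pos": [0, 0, 0], "dr": [0, 0, 0], "fingers": 1}, {"delta_pos": [0, 0, 0], "dr": [0, 0, 0], "fingers": 1}, {"delta_pos": [0, 0, 0], "dr": [0, 0, 0], "fingers": 1}, {"delta_pos": [0, 0, 0], "dr": [0, 0, 0], "fingers": 1}, {"delta_pos": [0, 0, 0], "dr": [0, 0, 0], "fingers": 1}])

```text
time: 24.1
tool_pos: [0.5743, -0.3818, 0.0344]
tool_rot: [3.141, 0.0, 1.728]
contact_force: [0.9, -0.8, -0.3]
opening: 0.0463
grip_force: 0.0
```

>>> step_arm(increments=[{"delta_pos": [0, 0, 0], "dr": [0, 0, 0], "fingers": 1}, {"delta_pos": [0, 0, 0], "dr": [0, 0, 0], "fingers": 1}, {"delta_pos": [0, 0, 0], "dr": [0, 0, 0], "fingers": 1}, {"delta_pos": [0, 0, 0], "dr": [0, 0, 0], "fingers": 1}, {"delta_pos": [0, 0, 0], "dr": [0, 0, 0], "fingers": 1}])

```text
time: 24.72
tool_pos: [0.5743, -0.3818, 0.0342]
tool_rot: [3.142, -0.0, 1.728]
contact_force: [-0.4, -0.6, 0.9]
opening: 0.0318
grip_force: 15.0
```

```bash
python3 go.py 575,-380,165,99.2 609,215,165,99.2
```

```text
at [ 574.3 -381.8   34.2] [180.  -0.  99.] t 24.73 open 31.8
dpos cm [  0.16   0.09 -13.08] drz -0.2
dpos cm [58.19 12.87 -0.  ] drz -0.0
```

>>> step_arm(increments=[{"delta_pos": [0, 0, -4], "dr": [0, 0, 0], "fingers": 1}, {"delta_pos": [0, 0, -9], "dr": [0, 0, 0], "fingers": 1}, {"delta_pos": [0, 0, -13], "dr": [0, 0, 0], "fingers": 1}, {"delta_pos": [4, 0.9, -13], "dr": [0, 0, 0], "fingers": 1}, {"delta_pos": [8, 1.8, -13], "dr": [0, 0, 0], "fingers": 1}])

```text
time: 25.35
tool_pos: [0.5795, -0.2994, 0.1647]
tool_rot: [3.141, 0.001, 1.726]
contact_force: [0.8, 0.1, -0.0]
opening: 0.0316
grip_force: 15.0
```

>>> step_arm(increments=[{"delta_pos": [5, 1.1, 0], "dr": [0, 0, 0], "fingers": 1}, {"delta_pos": [10, 2.2, 0], "dr": [0, 0, 0], "fingers": 1}, {"delta_pos": [15, 3.3, 0], "dr": [0, 0, 0], "fingers": 1}, {"delta_pos": [20, 4.4, 0], "dr": [0, 0, 0], "fingers": 1}, {"delta_pos": [25, 5.5, 0], "dr": [0, 0, 0], "fingers": 1}])

```text
time: 25.98
tool_pos: [0.5948, -0.0428, 0.1643]
tool_rot: [3.141, -0.0, 1.728]
contact_force: [0.6, 0.2, -0.3]
opening: 0.0321
grip_force: 15.0
```

```bash
python3 go.py 609,215,165,99.2
```

```text
at [594.8 -42.8 164.3] [180.  -0.  99.] t 25.98 open 32.1
dpos cm [25.24  5.43 -0.07] drz -0.2
```

>>> step_arm(increments=[{"delta_pos": [5.5, 1.2, 0], "dr": [0, 0, 0], "fingers": 1}, {"delta_pos": [11, 2.4, 0], "dr": [0, 0, 0], "fingers": 1}, {"delta_pos": [17, 3.7, 0], "dr": [0, 0, 0], "fingers": 1}, {"delta_pos": [22, 4.7, 0], "dr": [0, 0, 0], "fingers": 1}, {"delta_pos": [25.2, 5.4, 0], "dr": [0, 0, 0], "fingers": 1}])

```text
time: 26.6
tool_pos: [0.6083, 0.2156, 0.1642]
tool_rot: [-3.142, -0.0, 1.73]
contact_force: [0.7, -0.5, -0.2]
opening: 0.0316
grip_force: 15.0
```

>>> step_arm(increments=[{"delta_pos": [0, 0, 2], "dr": [0, 0, 0], "fingers": 1}, {"delta_pos": [0, 0, 5], "dr": [0, 0, 0], "fingers": 1}, {"delta_pos": [0, 0, 8], "dr": [0, 0, 0], "fingers": 1}, {"delta_pos": [0, 0, 10.5], "dr": [0, 0, 0], "fingers": 1}, {"delta_pos": [0, 0, 11], "dr": [0, 0, 0], "fingers": 1}])

```text
time: 27.22
tool_pos: [0.6076, 0.2127, 0.0524]
tool_rot: [-3.138, 0.0, 1.728]
contact_force: [0.6, -0.4, -0.1]
opening: 0.0316
grip_force: 15.0
```

```bash
python3 go.py 609,215,38.5,99.2
```

```text
at [607.6 212.7  52.4] [-179.8    0.    99. ] t 27.23 open 31.6
dpos cm [0.21 0.18 1.39] drz -0.2
```

>>> step_arm(increments=[{"delta_pos": [0.1, 0.1, 0.6], "dr": [0, 0, 0], "fingers": 1}, {"delta_pos": [0.1, 0.1, 1.0], "dr": [0, 0, 0], "fingers": 1}, {"delta_pos": [0.1, 0.1, 1.3], "dr": [0, 0, 0], "fingers": 1}, {"delta_pos": [0.1, 0.1, 1.4], "dr": [0, 0, 0], "fingers": 1}, {"delta_pos": [0.1, 0.1, 1.4], "dr": [0, 0, 0], "fingers": 1}])

```text
time: 27.85
tool_pos: [0.6097, 0.2141, 0.0404]
tool_rot: [3.141, -0.0, 1.728]
contact_force: [0.0, -0.6, -0.7]
opening: 0.0318
grip_force: 15.0
```

>>> step_arm(increments=[{"delta_pos": [0, 0, 0.1], "dr": [0, 0, 0], "fingers": 1}, {"delta_pos": [0, 0, 0.2], "dr": [0, 0, 0], "fingers": 1}, {"delta_pos": [0, 0, 0.2], "dr": [0, 0, 0], "fingers": 0.1}, {"delta_pos": [0, 0, 0.2], "dr": [0, 0, 0], "fingers": -0.1}, {"delta_pos": [0, 0, 0.2], "dr": [0, 0, 0], "fingers": -0.3}])

```text
time: 28.48
tool_pos: [0.6097, 0.2141, 0.0383]
tool_rot: [3.141, -0.0, 1.728]
contact_force: [0.7, 0.2, 0.2]
opening: 0.0558
grip_force: 0.0
```

>>> step_arm(increments=[{"delta_pos": [0, 0, -3], "dr": [0, 0, 0], "fingers": -0.4}, {"delta_pos": [0, 0, -8], "dr": [0, 0, 0], "fingers": -0.5}, {"delta_pos": [0, 0, -14], "dr": [0, 0, 0], "fingers": -0.5}, {"delta_pos": [5, -4, -16], "dr": [0, 0, 0], "fingers": -0.5}, {"delta_pos": [5, -9, -16], "dr": [0, 0, 0], "fingers": -0.5}])

```text
time: 29.1
tool_pos: [0.5129, 0.2516, 0.2002]
tool_rot: [3.137, -0.002, 1.729]
contact_force: [-0.3, 0.6, 0.3]
opening: 0.0686
grip_force: 0.0
```

>>> step_arm(increments=[{"delta_pos": [0, -6, 0], "dr": [0, 0, 0], "fingers": -0.5}, {"delta_pos": [0, -11, 0], "dr": [0, 0, 0], "fingers": -0.5}, {"delta_pos": [0, -11, 0], "dr": [0, 0, 0], "fingers": -0.5}, {"delta_pos": [0, -11, 0], "dr": [0, 0, 0], "fingers": -0.5}, {"delta_pos": [0, -11, 0], "dr": [0, 0, 0], "fingers": -0.5}])

```text
time: 29.72
tool_pos: [0.4056, 0.2324, 0.1983]
tool_rot: [3.141, -0.0, 1.727]
contact_force: [-0.4, -0.1, 0.1]
opening: 0.0687
grip_force: 0.0
```

```bash
python3 - <<'E'
from h import *
a=viewer.read_camera("scene");b=viewer.read_camera("side")
f=lambda x:cv2.resize(x,(400,300+0),interpolation=cv2.INTER_CUBIC)
T=dict(tube=(609,215),loupe=(621.5,143),drop=(633,71.5),box=(644.5,-175),jar=(647,-79))
H=dict(tube=96,loupe=56,drop=82,box=44,jar=62)
for n in("scene","side"):
    p=viewer.camera_params(n); print(n,{k:proj(p,np.array([*T[k],H[k]])/1000).round().tolist() for k in T})
cv2.imwrite("pics/end.png",np.hstack([cv2.resize(a[140:320,230:380],(480,576),interpolation=2)[:, :400],cv2.resize(b[140:330,180:312],(400,576),interpolation=2)])[:,:,::-1])
E
```

```text
scene {'tube': [341.0, 167.0], 'loupe': [331.0, 193.0], 'drop': [322.0, 204.0], 'box': [274.0, 276.0], 'jar': [297.0, 247.0]}
side {'tube': [217.0, 279.0], 'loupe': [218.0, 261.0], 'drop': [218.0, 228.0], 'box': [229.0, 164.0], 'jar': [222.0, 186.0]}
```

View pics/end.png

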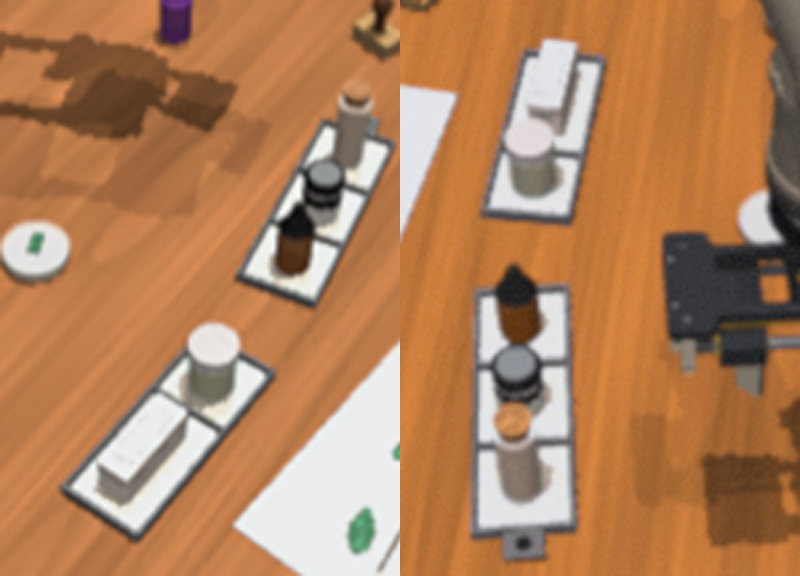

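The view shows all five things upright in their own compartments: tube by the tab, loupe in the middle, dropper far from it, box in the long one, jar in the square one. Petri dish and stamp are where they were.

```bash
python3 -c "
from cell import robot
print(robot.hand_in())"
```

```text
the job is handed in; nothing more can be done
None
```

Both kits are made up and the job is handed in: the last pictures showed all five things upright in their own compartments, and the petri dish and stamp looked undisturbed; the bowl was out of that view and the hand-in returned no verdict.

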